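Lay the straightedge through the two red readings of a growth chart

ROBOT

A 6-joint arm with a two-finger parallel gripper is mounted at the origin on the work surface. World frame = base frame: x ahead of the robot, y to its left, z up, the work surface at z = 0. Lengths are in m, angles in rad, forces in N, time in s.
With the tool pointing down it reaches from about 0.25 to 0.775 m from the base axis. Payload 4 kg.
Tool frame: the origin (TCP) lies between the finger pads; the fingertips stand 14 mm ahead of it and the grasp point (between the pads) lies 5 mm behind it; z points along the fingers, y is the direction in which the jaws open and shut (so a half turn about z gives the same grasp; the last joint's range is limited). The gripper opens to 94 mm and grips with 3 to 60 N. Pads are 16 mm wide; open, the fingers measure 119 mm over their backs; the gripper's body (75 mm by 177 mm) begins 78 mm behind the grasp point.
Start: joints at [1.141, 0.087, 1.371, -0, 1.684, -0.103], TCP at [0.177, 0.521, 0.22] pointing down, gripper open.
Joint ranges: [-3.1, 3.1], [-0.76, 2.03], [0.27, 2.55], [-1.08, 4.22], [0.17, 2.65], [-2.57, 2.57]. Speed limits (rad/s): [2.79, 2.79, 3.14, 3.14, 3.14, 3.14].

INTERFACE

Orientations are given as [roll, pitch, yaw] about the fixed x, y, z axes, in that order (R = Rz(yaw) Ry(pitch) Rx(roll)).
In Python, from bench import robot, cams, spotter gives the robot as it stands.
- The arm moves only by the shell command python3 -m inch 'ROWS'. ROWS is JSON, a list of rows, each an object of numbers: "grip": the opening, from 0 (shut) to 1 (fully open); "dx", "dy", "dz": the shift along the tool's x, y, z in units of 25 mm (1.0 is 25 mm); "rx", "ry", "rz": the turn, a rotation vector about the tool's x, y, z in units of 5 degrees (1.0 is 5 degrees). A call has 1 to 12 rows; each row shifts and turns the pose as measured when the row begins, along the tool's axes as they then stand; what a row does not reach is not made up. A row lasts 1/8 s, in which the tool goes at most 62.5 mm and 10.7 degrees, less where a joint would pass 70% of its speed; a pose out of reach is approached as far as the arm can. A call is refused whole if a number of a shift passes 1 or a number of a turn 1, either way. A call with a gripper value outside its range is refused whole. The fingers move at their own pace and stop on an object; the grip force is fixed at half the most. Time passes only in rows, so rows that do not move let the fingers close. It gives the time, the measured TCP pose, the force and the opening at its end, in the units of the state.
- robot.get_obs(): the state, without advancing time (a new reading comes with each control period).
- cams.snapshot(name): name is "side" or "top"; returns a dict with "frame" (384x512x3 uint8, red, green, blue), "intrinsics" (3x3 intrinsics, pixels), "eye" and "orientation" of the camera in the world. Camera axes: x right, y up, looking along -z (the intrinsics and any distortion apply to the point x, -y, -z); pixel columns grow to the right and rows downward; lengths in m; the calibration is good to about 2 mm. A picture is of the moment at which its call begins. There is no depth.
- robot.close_job(): hands the job in, once; it reports no verdict.
Trained networks look in a picture, given as the dict that the camera call returned (one of the last four; its "shot" number tells which), for a name from the list of things; names that differ only in an ending like _2 or _b are one class to them, and where a whole thing is asked for, a point or a joint stands for the part that bears it (a point fixed in the world has none). Each returns a list of dicts, best first, with "score" (0 to 1); they miss things now and then, are a little off and sometimes report something else, mostly with a low value. They report only what shows in the picture. A call takes as long as a camera call.
- spotter.regions_of(picture, query): "pixels" (384x512 bool, what is visible of it) and "extent" ([left, top, right, bottom] in pixels, round what is visible of it).
- spotter.place_of(picture, query): "pixel" ([column, row] in pixels: a listed point, or the origin of a listed thing).
The state is a dict: "time": time; "joint_positions": joint angles; "qvel": joint speeds; "joint_torque": joint torques, N m; "tool_pos": TCP position; "ee_rot": TCP orientation; "wrist_force": force on the tool from outside, world axes, zero at the start; "wrist_torque": the same for the moment, N m; "width": finger opening in m.
Only numpy, scipy, OpenCV 4.12 (cv2) and the standard library are available. Lean on these libraries where they do the work, as an engineer would, in place of code of your own. Each camera call takes 0.05 s, during which the arm holds its last target.

TASK

On the white growth chart, slide the metal straightedge by its black handle, without lifting it off the chart, until its yellow edge runs across both red dots, ready for ruling the line. Ignore the blue dots, leave the culture dish where it is, and let go of the straightedge, lying flat.

Things in the scene. Friction and masses are not known exactly. Their poses are not given: they have to be found in the camera images.
- handle (a point): Centre of the straightedge's black handle, 70 long (own y), 18 thick (own x: pinch along x), reaching from 4 to 48 mm above the underside; this point is 26 mm up, 30 mm above the bench. The strip under it, aluminium, 260 (y) x 44 (x) x 4 mm, 0.15-0.3 kg, lies loose on the chart: keep fingertips above it. Its yellow long edge is at +x, 22 mm from this point, at first facing away from the robot.
- red_dot_left: Left (+y) red dot: flat round sticker, 24 mm across, no noticeable thickness (the straightedge slides over it), on the chart; origin at its centre, 4 mm above the bench. The chart is a fixed white board, 360 x 460 x 4 mm, with a printed grid; two blue dots of the same size are also on it. The red dots are 150 to 210 mm apart.
- red_dot_right: Right (-y) red dot: a sticker just like the left one.
- culture_dish: Bystander: closed round culture dish, 94 mm across, 16 mm high, loose on the bench left (+y) of the chart; origin at the centre of its underside. A cork stands near it; a marker pen and blue forceps lie right of the chart.

How it is judged:
By the outcome, as a careful person would: the job done as asked, in the order asked, and still so for the second after the job is handed in, with the robot touching nothing.
It also fails if it takes over 32 s, if anything falls off the work surface, if the arm or the gripper's body presses on something with over 40 N, if the wrist force passes 120 N, or if a joint passes its speed limit or range.

## Working session

There is one attempt and no reset: what is moved stays moved. The work goes in short steps, Python scripts to look and compute and a shell command to move; the robot and the scene stay as the last step left them, time stands still between calls to the robot, and variables do not carry over. Pictures are saved under pics/ and viewed, and the job is handed in when it is done.

```bash
mkdir -p pics; ls
cat > h.py <<'E'
import numpy as np, cv2
from bench import robot, cams, spotter
def ray(p,uv):
    K=np.array(p["intrinsics"]);o=np.array(p["orientation"],float)
    if o.shape!=(3,3):
        from scipy.spatial.transform import Rotation as R
        o=R.from_euler('xyz',o).as_matrix() if o.size==3 else None
    d=np.linalg.inv(K)@[uv[0],uv[1],1.]
    d=o@np.array([d[0],-d[1],-d[2]])
    return np.array(p["eye"]),d
def at(p,uv,z):
    e,d=ray(p,uv); return e+d*(z-e[2])/d[2]
def proj(p,X):
    K=np.array(p["intrinsics"]);o=np.array(p["orientation"],float)
    c=o.T@(np.array(X)-p["eye"]);q=K@[c[0],-c[1],-c[2]];return q[:2]/q[2]
def save(p,n): cv2.imwrite(f"pics/{n}.png",p["frame"][:,:,::-1])
E
python3 - <<'E'
from h import *
for c in("top","side"):
    p=cams.snapshot(c);save(p,c+"0")
    print(c,{k:v for k,v in p.items() if k!="frame"})
    for n,z in(("handle",.03),("red_dot_left",.004),("red_dot_right",.004),("culture_dish",0)):
        for r in spotter.place_of(p,n)[:3]: print(n,np.round(r["score"],2),np.round(r["pixel"],1),np.round(at(p,r["pixel"],z),4))
print(robot.get_obs())
E
```

```text
pics
top {'intrinsics': array([[384.64958061,   0.        , 246.85857502],
       [  0.        , 384.64958061, 192.52649118],
       [  0.        ,   0.        ,   1.        ]]), 'eye': array([0.44963735, 0.15277201, 0.76402235]), 'orientation': array([ 0.18247112, -0.00243645, -1.55716109]), 'shot': 1}
handle 0.72 [316.3 264.5] [0.4496 0.0207 0.03  ]
red_dot_left 0.45 [292.2 198.6] [0.5788 0.0618 0.004 ]
red_dot_right 0.53 [372.3 216.1] [ 0.5457 -0.0972  0.004 ]
side {'intrinsics': array([[399.80750165,   0.        , 253.09404645],
       [  0.        , 399.80750165, 195.21510784],
       [  0.        ,   0.        ,   1.        ]]), 'eye': array([0.48612925, 0.58465264, 0.62943966]), 'orientation': array([ 0.65606709, -0.00789863, -2.88174526]), 'shot': 2}
handle 0.74 [341.4 164.3] [0.4485 0.0146 0.03  ]
red_dot_left 0.59 [268.7 172.5] [0.5892 0.0524 0.004 ]
red_dot_right 0.41 [305. 126.] [ 0.542  -0.1056  0.004 ]
culture_dish 0.95 [192.6 249.5] [0.6791 0.2626 0.    ]
{'time': 0.5, 'joint_positions': array([ 1.14088223e+00,  8.72205785e-02,  1.37075130e+00,  9.40295673e-07,
        1.68361015e+00, -1.03095613e-01]), 'qvel': array([ 0.00034215, -0.00160004, -0.00168267, -0.00086801,  0.00055907,
       -0.00239427]), 'joint_torque': array([-8.09504181e-04, -3.39622629e+01, -3.02268326e+01,  7.17791193e-02,
        2.43340671e-02, -2.37977906e-05]), 'tool_pos': array([0.17656736, 0.52088319, 0.21946856]), 'ee_rot': array([3.14158199e+00, 1.64076150e-07, 2.81477428e+00]), 'wrist_force': array([ 0.69742491,  0.39884824, -0.46275822]), 'wrist_torque': array([-0.0229174 ,  0.0168686 , -0.04445412]), 'width': 0.09389562628848874}
```

View pictures.

View pics/top0.png

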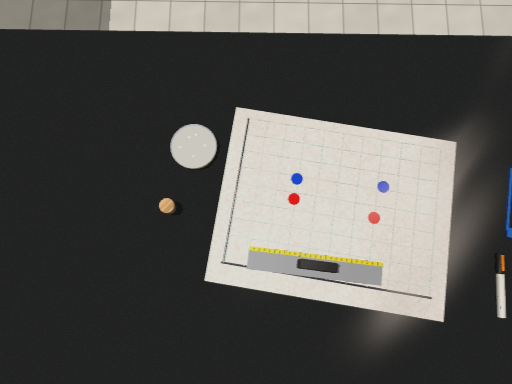

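View pics/side0.png

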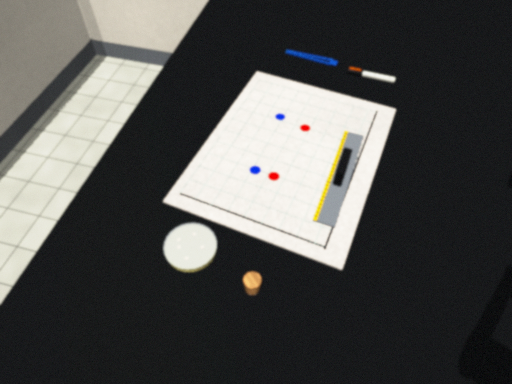

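The top picture shows red dots near (294,199) and (374,217), and the strip lying along the row 250–285 with its yellow edge up, away from the robot. The handle is near (318,266). The side picture agrees with this. Next I'll refine these by colour.

```bash
cat >> h.py <<'E'
from scipy.spatial.transform import Rotation as R
def proj(p,X):
    K=np.array(p["intrinsics"]);o=R.from_euler('xyz',p["orientation"]).as_matrix()
    c=o.T@(np.array(X)-p["eye"]);q=K@[c[0],-c[1],-c[2]];return q[:2]/q[2]
def masks(p):
    h=cv2.cvtColor(p["frame"],cv2.COLOR_RGB2HSV).astype(int);H,S,V=h[...,0],h[...,1],h[...,2]
    red=((H<5)|(H>174))&(S>110)&(V>110); yel=(H>22)&(H<36)&(S>130)&(V>100)
    return red,yel
def dots(p):
    n,l,s,c=cv2.connectedComponentsWithStats(masks(p)[0].astype(np.uint8))
    return [(int(s[i,4]),np.round(c[i],1),np.round(at(p,c[i],.004),4)) for i in range(1,n) if s[i,4]>15]
def yedge(p):
    m=masks(p)[1];v,u=np.nonzero(m)
    P=np.array([at(p,(a,b),.008)[:2] for a,b in zip(u,v)])
    c=np.median(P,0);P=P[np.linalg.norm(P-c,axis=1)<.16];c=P.mean(0)
    d=np.linalg.svd(P-c,full_matrices=False)[2][0]; d*=np.sign(d[1])
    n=np.array([d[1],-d[0]]);t=(P-c)@n;s=(P-c)@d
    return dict(n=len(P),c=c.round(4),yaw=np.degrees(np.arctan2(-d[0],d[1])).round(2),t=np.percentile(t,[2,50,98]).round(4),s=[s.min().round(4),s.max().round(4)],nrm=n.round(4))
E
python3 - <<'E'
from h import *
for c in("top","side"):
    p=cams.snapshot(c)
    for d in dots(p):print(c,d)
    print(yedge(p))
    r=spotter.regions_of(p,"handle")
    for q in r[:3]:
        m=q["pixels"];v,u=np.nonzero(m);print(q["score"],q["extent"],m.sum(),at(p,(u.mean(),v.mean()),.03))
    g=p["frame"].astype(int).max(2); 
    img=p["frame"][100:320,200:460] if c=="top" else p["frame"][50:270,160:420]
    cv2.imwrite(f"pics/{c}1.png",cv2.resize(img[:,:,::-1],None,fx=2.7,fy=2.7,interpolation=cv2.INTER_CUBIC))
E
```

```text
top (108, array([293.5, 198.4]), array([0.5793, 0.0591, 0.004 ]))
top (102, array([373.6, 217.4]), array([ 0.5433, -0.0998,  0.004 ]))
{'n': 524, 'c': array([0.4655, 0.0146]), 'yaw': np.float64(-6.25), 't': array([-0.0036,  0.    ,  0.0036]), 's': [np.float64(-0.1258), np.float64(0.1318)], 'nrm': array([ 0.9941, -0.1088])}
0.82 [248.3, 251.4, 382.2, 284.9] 3056 [0.44795475 0.02393577 0.03      ]
side (48, array([304.7, 127.5]), array([ 0.5418, -0.1005,  0.004 ]))
side (68, array([273.4, 175.6]), array([0.5779, 0.058 , 0.004 ]))
{'n': 332, 'c': array([0.4651, 0.0292]), 'yaw': np.float64(-6.4), 't': array([-0.0035,  0.    ,  0.0035]), 's': [np.float64(-0.1396), np.float64(0.1186)], 'nrm': array([ 0.9938, -0.1114])}
0.89 [313.5, 131.2, 362.0, 231.6] 2106 [0.44891257 0.05735211 0.03      ]
```

View pics/top1.png

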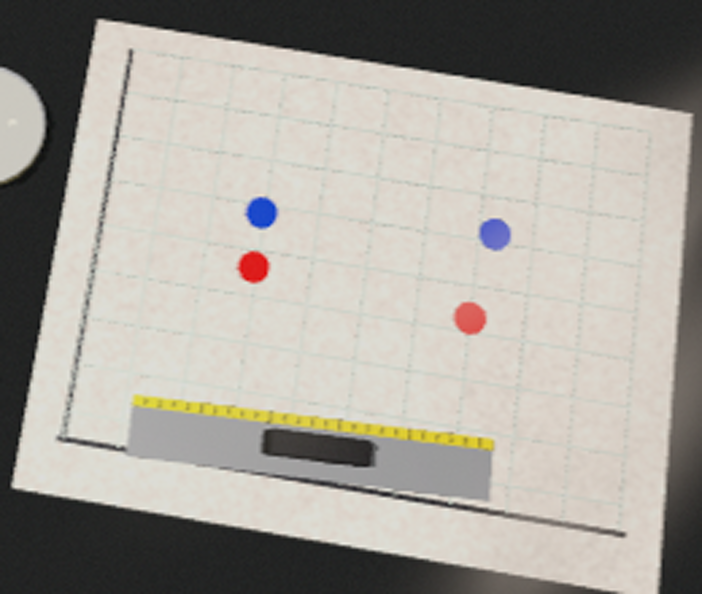

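View pics/side1.png

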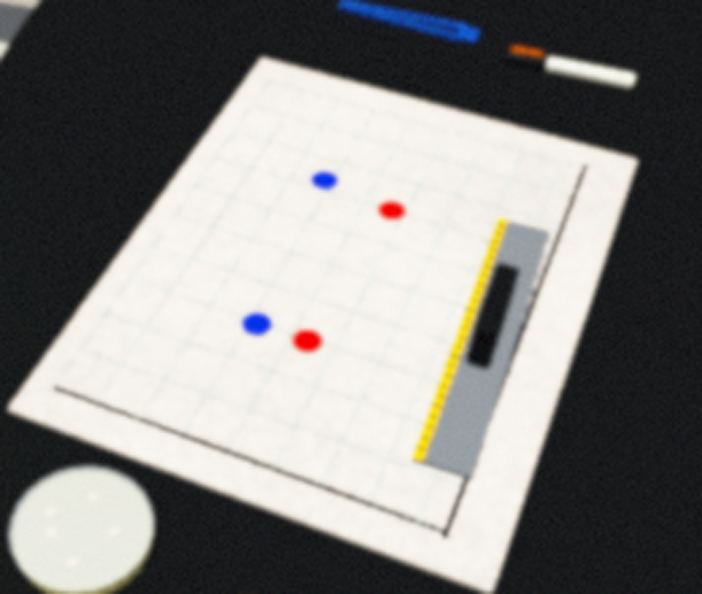

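```bash
python3 -m inch '[{"grip":1,"dx":-1,"dy":-0.93},{"dx":-1,"dy":-0.93},{"dx":-1,"dy":-0.93},{"dx":-1,"dy":-0.93},{"dx":-1,"dy":-0.93},{"dx":-1,"dy":-0.93},{"dx":-1,"dy":-0.93},{"dx":-1,"dy":-0.93},{"dx":-1,"dy":-0.93},{"dx":-1,"dy":-0.93},{"dx":-1,"dy":-0.93},{"dx":-1,"dy":-0.93}]'
```

```text
invalid input at $[0]: expected keys grip, dx, dy, dz, rx, ry, rz
```

```bash
python3 -m inch '[{"grip":1,"dx":-1,"dy":-0.93,"dz":0,"rx":0,"ry":0,"rz":0},{"grip":1,"dx":-1,"dy":-0.93,"dz":0,"rx":0,"ry":0,"rz":0},{"grip":1,"dx":-1,"dy":-0.93,"dz":0,"rx":0,"ry":0,"rz":0},{"grip":1,"dx":-1,"dy":-0.93,"dz":0,"rx":0,"ry":0,"rz":0},{"grip":1,"dx":-1,"dy":-0.93,"dz":0,"rx":0,"ry":0,"rz":0},{"grip":1,"dx":-1,"dy":-0.93,"dz":0,"rx":0,"ry":0,"rz":0},{"grip":1,"dx":-1,"dy":-0.93,"dz":0,"rx":0,"ry":0,"rz":0},{"grip":1,"dx":-1,"dy":-0.93,"dz":0,"rx":0,"ry":0,"rz":0},{"grip":1,"dx":-1,"dy":-0.93,"dz":0,"rx":0,"ry":0,"rz":0},{"grip":1,"dx":-1,"dy":-0.93,"dz":0,"rx":0,"ry":0,"rz":0},{"grip":1,"dx":-1,"dy":-0.93,"dz":0,"rx":0,"ry":0,"rz":0},{"grip":1,"dx":-1,"dy":-0.93,"dz":0,"rx":0,"ry":0,"rz":0}]'
```

```text
time: 2.2
tool_pos: [0.3766, 0.1514, 0.2208]
ee_rot: [3.137, 0.004, 2.82]
wrist_force: [0.4, 0.2, -0.0]
width: 0.0938
```

```bash
python3 -m inch '[{"grip":1,"dx":0,"dy":0,"dz":0.2,"rx":0,"ry":0,"rz":1},{"grip":1,"dx":0,"dy":0,"dz":0.2,"rx":0,"ry":0,"rz":1},{"grip":1,"dx":0,"dy":0,"dz":0.2,"rx":0,"ry":0,"rz":1},{"grip":1,"dx":0,"dy":0,"dz":0.2,"rx":0,"ry":0,"rz":1},{"grip":1,"dx":0,"dy":0,"dz":0.2,"rx":0,"ry":0,"rz":1},{"grip":1,"dx":0,"dy":0,"dz":0.2,"rx":0,"ry":0,"rz":1},{"grip":1,"dx":0,"dy":0,"dz":0.2,"rx":0,"ry":0,"rz":1},{"grip":1,"dx":0,"dy":0,"dz":0.2,"rx":0,"ry":0,"rz":1},{"grip":1,"dx":0,"dy":0,"dz":0.2,"rx":0,"ry":0,"rz":1},{"grip":1,"dx":0,"dy":0,"dz":0.2,"rx":0,"ry":0,"rz":1},{"grip":1,"dx":0,"dy":0,"dz":0.2,"rx":0,"ry":0,"rz":1},{"grip":1,"dx":0,"dy":0,"dz":0.2,"rx":0,"ry":0,"rz":1}]'
```

```text
time: 3.7
tool_pos: [0.3787, 0.1488, 0.1613]
ee_rot: [3.13, -0.002, 1.732]
wrist_force: [-0.0, 0.2, -0.9]
width: 0.0938
```

```bash
python3 -m inch '[{"grip":1,"dx":0,"dy":0,"dz":0,"rx":0.13,"ry":0,"rz":1},{"grip":1,"dx":0,"dy":0,"dz":0,"rx":0,"ry":0,"rz":1},{"grip":1,"dx":0,"dy":0,"dz":0,"rx":0,"ry":0,"rz":1},{"grip":1,"dx":-0.97,"dy":0.66,"dz":0,"rx":0,"ry":0,"rz":0.1},{"grip":1,"dx":-0.97,"dy":0.66,"dz":0,"rx":0,"ry":0,"rz":0},{"grip":1,"dx":-0.97,"dy":0.66,"dz":0,"rx":0,"ry":0,"rz":0},{"grip":1,"dx":-0.97,"dy":0.66,"dz":0,"rx":0,"ry":0,"rz":0},{"grip":1,"dx":-0.97,"dy":0.66,"dz":0,"rx":0,"ry":0,"rz":0},{"grip":1,"dx":0,"dy":0,"dz":0,"rx":0,"ry":0,"rz":0}]'
cat >> h.py <<'E'
def off(x,y,z,yaw):
    o=robot.get_obs();Rm=R.from_euler('xyz',o["ee_rot"])
    T=R.from_euler('xyz',[np.pi,0,np.radians(yaw)])
    print("d25",np.round(Rm.inv().apply(np.array([x,y,z])-o["tool_pos"])/.025,3),"r5",np.round(np.degrees((Rm.inv()*T).as_rotvec())/5,3),"pos",np.round(o["tool_pos"],4),"rot",np.round(np.degrees(o["ee_rot"]),2),"F",np.round(o["wrist_force"],1),"w",round(o["width"],4),"t",o["time"])
E
python3 -c "
from h import *
off(.4475,.0195,.032,83.7)"
```

```text
time: 4.82
tool_pos: [0.4483, 0.0155, 0.1619]
ee_rot: [3.14, -0.003, 1.453]
wrist_force: [0.2, -0.6, -0.2]
width: 0.0943
d25 [ 0.136 -0.062  5.197] r5 [ 0.024 -0.04  -0.085] pos [0.4483 0.0155 0.1619] rot [179.88  -0.2   83.27] F [ 0.2 -0.6 -0.2] w 0.0943 t 4.825
```

```bash
python3 -m inch '[{"grip":1,"dx":0.14,"dy":-0.06,"dz":0.9,"rx":0,"ry":0,"rz":-0.08},{"grip":1,"dx":0,"dy":0,"dz":0.9,"rx":0,"ry":0,"rz":0},{"grip":1,"dx":0,"dy":0,"dz":0.9,"rx":0,"ry":0,"rz":0},{"grip":1,"dx":0,"dy":0,"dz":0.9,"rx":0,"ry":0,"rz":0},{"grip":1,"dx":0,"dy":0,"dz":0.9,"rx":0,"ry":0,"rz":0},{"grip":1,"dx":0,"dy":0,"dz":0.5,"rx":0,"ry":0,"rz":0},{"grip":1,"dx":0,"dy":0,"dz":0,"rx":0,"ry":0,"rz":0}]'
python3 -c "
from h import *
off(.4475,.0195,.030,83.7)
for c in ('top','side'):
  p=cams.snapshot(c);print(yedge(p)); save(p,c+'2')
  for r in spotter.place_of(p,'handle')[:1]: print(r['score'],at(p,r['pixel'],.03))"
```

```text
time: 5.7
tool_pos: [0.4461, 0.0257, 0.0353]
ee_rot: [3.137, -0.008, 1.464]
wrist_force: [-0.2, -0.3, 0.4]
width: 0.0938
d25 [-0.24   0.081  0.21 ] r5 [ 0.048 -0.088  0.041] pos [0.4461 0.0257 0.0353] rot [179.76  -0.44  83.9 ] F [-0.2 -0.3  0.4] w 0.0938 t 5.7
{'n': 228, 'c': array([0.4731, 0.0875]), 'yaw': np.float64(-7.25), 't': array([-0.0035,  0.0003,  0.0041]), 's': [np.float64(-0.0582), np.float64(0.0586)], 'nrm': array([ 0.992 , -0.1262])}
0.93 [0.44695922 0.02502368 0.03      ]
{'n': 258, 'c': array([0.4682, 0.0568]), 'yaw': np.float64(-6.25), 't': array([-0.0035,  0.    ,  0.0033]), 's': [np.float64(-0.1391), np.float64(0.0915)], 'nrm': array([ 0.994 , -0.1089])}
0.96 [0.44495424 0.01559974 0.03      ]
```

```bash
python3 -m inch '[{"grip":1,"dx":-0.24,"dy":0.08,"dz":0.2,"rx":0.05,"ry":-0.09,"rz":0},{"grip":1,"dx":0,"dy":0,"dz":0,"rx":0,"ry":0,"rz":0}]'
python3 -c "
from h import *
off(.4475,.0195,.030,83.7)
save(cams.snapshot('side'),'side3')"
```

```text
time: 6.15
tool_pos: [0.4503, 0.0183, 0.033]
ee_rot: [3.135, 0.001, 1.464]
wrist_force: [-0.5, -0.8, -0.2]
width: 0.0942
d25 [ 0.034 -0.118  0.121] r5 [0.073 0.01  0.032] pos [0.4503 0.0183 0.033 ] rot [1.7964e+02 5.0000e-02 8.3860e+01] F [-0.5 -0.8 -0.2] w 0.0942 t 6.15
```

View pics/side3.png

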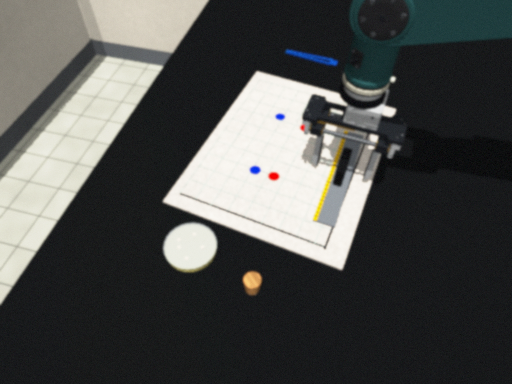

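The jaws straddle the handle at about (343,165), with the tips above the strip, so I'm closing them.

```bash
python3 -m inch '[{"grip":1,"dx":0,"dy":-0.1,"dz":0.05,"rx":0.07,"ry":0,"rz":0},{"grip":0.5,"dx":0,"dy":0,"dz":0,"rx":0,"ry":0,"rz":0},{"grip":0.3,"dx":0,"dy":0,"dz":0,"rx":0,"ry":0,"rz":0},{"grip":0.3,"dx":0,"dy":0,"dz":0,"rx":0,"ry":0,"rz":0},{"grip":0,"dx":0,"dy":0,"dz":0,"rx":0,"ry":0,"rz":0},{"grip":0,"dx":0,"dy":0,"dz":0,"rx":0,"ry":0,"rz":0},{"grip":0,"dx":0,"dy":0,"dz":0,"rx":0,"ry":0,"rz":0}]'
python3 -c "
from h import *
off(.4475,.0195,.030,83.7)"
```

```text
time: 7.08
tool_pos: [0.448, 0.0187, 0.0321]
ee_rot: [3.141, 0.0, 1.464]
wrist_force: [-0.1, -0.2, 0.2]
width: 0.0372
d25 [ 0.028 -0.022  0.086] r5 [0.007 0.005 0.031] pos [0.448  0.0187 0.0321] rot [1.7996e+02 3.0000e-02 8.3860e+01] F [-0.1 -0.2  0.2] w 0.0372 t 7.075
```

```bash
python3 -m inch '[{"grip":0,"dx":0,"dy":0,"dz":0,"rx":0,"ry":0,"rz":0},{"grip":0,"dx":0,"dy":0,"dz":0,"rx":0,"ry":0,"rz":0},{"grip":0,"dx":0,"dy":0,"dz":0,"rx":0,"ry":0,"rz":0},{"grip":0,"dx":0,"dy":0,"dz":0,"rx":0,"ry":0,"rz":0}]'
python3 -c "
from h import *
off(.5391,-.0159,.030,90-12.77)
p=cams.snapshot('side');print(yedge(p));p=cams.snapshot('top');print(yedge(p));"
```

```text
time: 7.58
tool_pos: [0.448, 0.0187, 0.0321]
ee_rot: [3.141, 0.0, 1.464]
wrist_force: [-0.6, -0.0, 0.7]
width: 0.0179
d25 [-0.988  3.77   0.088] r5 [0.009 0.005 1.326] pos [0.448  0.0187 0.0321] rot [1.7996e+02 3.0000e-02 8.3860e+01] F [-0.6 -0.   0.7] w 0.0179 t 7.575
{'n': 191, 'c': array([0.4711, 0.0836]), 'yaw': np.float64(-6.24), 't': array([-0.0034, -0.    ,  0.0034]), 's': [np.float64(-0.072), np.float64(0.0639)], 'nrm': array([ 0.9941, -0.1086])}
{'n': 224, 'c': array([0.4735, 0.0888]), 'yaw': np.float64(-6.15), 't': array([-0.0035, -0.    ,  0.0035]), 's': [np.float64(-0.0568), np.float64(0.057)], 'nrm': array([ 0.9943, -0.1071])}
```

```bash
python3 -m inch '[{"grip":0,"dx":-0.1,"dy":0.35,"dz":0.01,"rx":0,"ry":0,"rz":0.13},{"grip":0,"dx":-0.1,"dy":0.35,"dz":0.01,"rx":0,"ry":0,"rz":0.13},{"grip":0,"dx":-0.1,"dy":0.35,"dz":0.01,"rx":0,"ry":0,"rz":0.13}]'
python3 -c "
from h import *
off(.5391,-.0159,.0321,90-12.77)"
```

```text
time: 8.05
tool_pos: [0.4702, 0.0098, 0.0323]
ee_rot: [-3.133, -0.002, 1.429]
wrist_force: [-4.4, 2.3, 5.5]
width: 0.0178
d25 [-0.627  2.874 -0.017] r5 [-0.098 -0.014  0.93 ] pos [0.4702 0.0098 0.0323] rot [-1.7951e+02 -9.0000e-02  8.1880e+01] F [-4.4  2.3  5.5] w 0.0178 t 8.05
```

```bash
python3 -m inch '[{"grip":0,"dx":-0.1,"dy":0.35,"dz":0,"rx":-0.06,"ry":0,"rz":0.13},{"grip":0,"dx":-0.1,"dy":0.35,"dz":0,"rx":-0.04,"ry":0,"rz":0.13},{"grip":0,"dx":-0.1,"dy":0.35,"dz":0,"rx":-0.04,"ry":0,"rz":0.13},{"grip":0,"dx":-0.1,"dy":0.35,"dz":0,"rx":-0.04,"ry":0,"rz":0.13}]'
python3 -c "
from h import *
off(.5391,-.0159,.0321,90-12.77)"
```

```text
time: 8.55
tool_pos: [0.5036, -0.0062, 0.0322]
ee_rot: [3.138, -0.002, 1.381]
wrist_force: [-3.7, 1.7, 5.3]
width: 0.0181
d25 [-0.114  1.468  0.008] r5 [ 0.042 -0.019  0.378] pos [ 0.5036 -0.0062  0.0322] rot [ 1.7979e+02 -9.0000e-02  7.9120e+01] F [-3.7  1.7  5.3] w 0.0181 t 8.55
```

```bash
python3 -m inch '[{"grip":0,"dx":-0.03,"dy":0.35,"dz":0,"rx":0,"ry":0,"rz":0.12},{"grip":0,"dx":-0.03,"dy":0.35,"dz":0,"rx":0,"ry":0,"rz":0.1},{"grip":0,"dx":-0.02,"dy":0.3,"dz":0,"rx":0,"ry":0,"rz":0.08},{"grip":0,"dx":0,"dy":0,"dz":0,"rx":0,"ry":0,"rz":0}]'
python3 -c "
from h import *
off(.5391,-.0159,.0321,90-12.77)
for c in ('top','side'):
  p=cams.snapshot(c);print(yedge(p),dots(p)); save(p,c+'4')
"
```

```text
time: 9.05
tool_pos: [0.5298, -0.0143, 0.0322]
ee_rot: [3.138, -0.001, 1.352]
wrist_force: [0.1, -0.0, 2.4]
width: 0.0177
d25 [0.021 0.378 0.005] r5 [ 0.038 -0.01   0.048] pos [ 0.5298 -0.0143  0.0322] rot [ 1.7981e+02 -5.0000e-02  7.7470e+01] F [ 0.1 -0.   2.4] w 0.0177 t 9.05
{'n': 229, 'c': array([0.5628, 0.0498]), 'yaw': np.float64(-12.38), 't': array([-0.0037, -0.    ,  0.0036]), 's': [np.float64(-0.0638), np.float64(0.0603)], 'nrm': array([ 0.9768, -0.2144])} [(99, array([293.7, 197.9]), array([0.5802, 0.0589, 0.004 ]))]
{'n': 160, 'c': array([0.5608, 0.0491]), 'yaw': np.float64(-12.84), 't': array([-0.0034,  0.0001,  0.0033]), 's': [np.float64(-0.0685), np.float64(0.0615)], 'nrm': array([ 0.975 , -0.2223])} [(16, array([306.8, 127.3]), array([ 0.5372, -0.1024,  0.004 ])), (52, array([272.6, 175.3]), array([0.5796, 0.0576, 0.004 ]))]
```

View pics/top4.png

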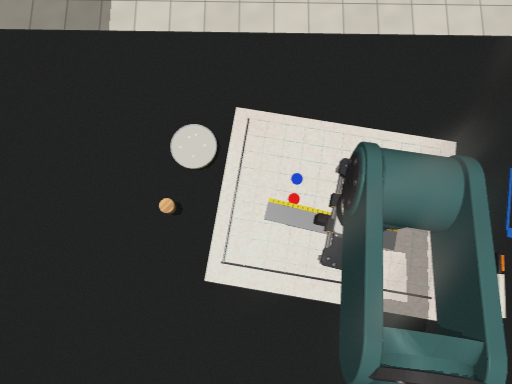

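View pics/side4.png

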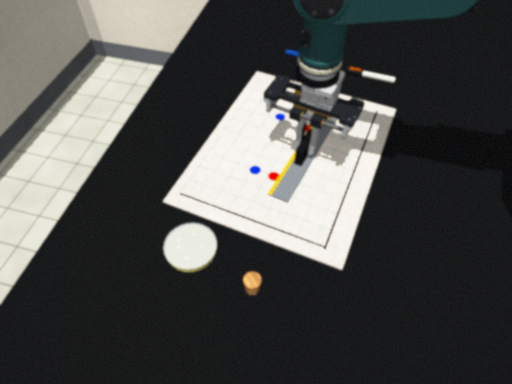

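```bash
python3 -m inch '[{"grip":0,"dx":0,"dy":0.14,"dz":0,"rx":0.02,"ry":0,"rz":0.02},{"grip":0,"dx":0,"dy":0.14,"dz":0,"rx":0,"ry":0,"rz":0.02},{"grip":0,"dx":0,"dy":0.1,"dz":0,"rx":0,"ry":0,"rz":0},{"grip":0,"dx":0,"dy":0,"dz":0,"rx":0,"ry":0,"rz":0},{"grip":0,"dx":0,"dy":0,"dz":0,"rx":0,"ry":0,"rz":0}]'
cat > m.py <<'E'
from h import *
off(.5391,-.0159,.0321,90-12.8)
D={'top':((.5793,.0591),(.5433,-.0998)),'side':((.5779,.058),(.5418,-.1005))}
for c in ('top','side'):
  p=cams.snapshot(c);y=yedge(p);save(p,c+'_m%.0f'%(100*robot.get_obs()['time']))
  d=np.array([-np.sin(np.radians(y['yaw'])),np.cos(np.radians(y['yaw']))])
  n=y['nrm'];e=y['c']+.004*n
  print(c,y['yaw'],y['n'],y['t'],'gaps mm L,R',[round(1e3*float((np.array(q)-e)@n),2) for q in D[c]])
E
python3 m.py
```

```text
time: 9.78
tool_pos: [0.5374, -0.016, 0.0322]
ee_rot: [-3.14, -0.001, 1.349]
wrist_force: [-3.6, 1.1, 3.9]
width: 0.0178
d25 [0.019 0.065 0.003] r5 [-0.021 -0.006  0.021] pos [ 0.5374 -0.016   0.0322] rot [-1.7989e+02 -3.0000e-02  7.7310e+01] F [-3.6  1.1  3.9] w 0.0178 t 9.775
top -12.45 224 [-0.0037  0.0001  0.0036] gaps mm L,R [2.13, 1.24]
side -13.08 161 [-0.0035  0.      0.0034] gaps mm L,R [2.85, 3.56]
```

```bash
python3 -m inch '[{"grip":0,"dx":0,"dy":0.05,"dz":0,"rx":0,"ry":0,"rz":0.02},{"grip":0,"dx":0,"dy":0.05,"dz":0,"rx":0,"ry":0,"rz":0},{"grip":0,"dx":0,"dy":0,"dz":0,"rx":0,"ry":0,"rz":0},{"grip":0,"dx":0,"dy":0,"dz":0,"rx":0,"ry":0,"rz":0}]'
python3 m.py
```

```text
time: 10.38
tool_pos: [0.5393, -0.0164, 0.0322]
ee_rot: [-3.138, -0.001, 1.348]
wrist_force: [-4.3, 1.6, 4.5]
width: 0.018
d25 [ 0.017 -0.013  0.004] r5 [-0.037 -0.006  0.002] pos [ 0.5393 -0.0164  0.0322] rot [-1.7981e+02 -3.0000e-02  7.7210e+01] F [-4.3  1.6  4.5] w 0.018 t 10.375
top -12.43 221 [-0.0037  0.0001  0.0036] gaps mm L,R [0.12, -0.83]
side -13.1 158 [-0.0034 -0.      0.0034] gaps mm L,R [0.9, 1.67]
```

```bash
python3 -m inch '[{"grip":0.3,"dx":0,"dy":0,"dz":0,"rx":0,"ry":0,"rz":0},{"grip":0.5,"dx":0,"dy":0,"dz":0,"rx":0,"ry":0,"rz":0},{"grip":0.5,"dx":0,"dy":0,"dz":0,"rx":0,"ry":0,"rz":0},{"grip":0.5,"dx":0,"dy":0,"dz":0,"rx":0,"ry":0,"rz":0}]'
python3 m.py
```

```text
time: 10.98
tool_pos: [0.5419, -0.0169, 0.0316]
ee_rot: [3.139, -0.001, 1.347]
wrist_force: [-0.1, -0.1, 0.8]
width: 0.0469
d25 [ 0.015 -0.12  -0.019] r5 [ 0.033 -0.014 -0.002] pos [ 0.5419 -0.0169  0.0316] rot [ 1.7983e+02 -7.0000e-02  7.7190e+01] F [-0.1 -0.1  0.8] w 0.0469 t 10.975
top -12.46 225 [-0.0037  0.      0.0036] gaps mm L,R [0.19, -0.67]
side -13.23 159 [-0.0034  0.      0.0033] gaps mm L,R [0.9, 2.03]
```

```bash
python3 -m inch '[{"grip":0.5,"dx":0,"dy":0,"dz":-0.8,"rx":0,"ry":0,"rz":0},{"grip":0.5,"dx":0,"dy":0,"dz":-1,"rx":0,"ry":0,"rz":0},{"grip":0.5,"dx":0,"dy":0,"dz":-1,"rx":0,"ry":0,"rz":0},{"grip":0.5,"dx":0,"dy":-0.5,"dz":-1,"rx":0,"ry":0,"rz":0},{"grip":0.5,"dx":1,"dy":-1,"dz":-0.5,"rx":0,"ry":0,"rz":0},{"grip":0.5,"dx":1,"dy":-1,"dz":-0.5,"rx":0,"ry":0,"rz":0},{"grip":0.5,"dx":1,"dy":-1,"dz":0,"rx":0,"ry":0,"rz":0},{"grip":0.5,"dx":1,"dy":-1,"dz":0,"rx":0,"ry":0,"rz":0},{"grip":0.5,"dx":1,"dy":-1,"dz":0,"rx":0,"ry":0,"rz":0},{"grip":0.5,"dx":1,"dy":-1,"dz":0,"rx":0,"ry":0,"rz":0},{"grip":0.5,"dx":1,"dy":-0.8,"dz":0,"rx":0,"ry":0,"rz":0},{"grip":0.5,"dx":1,"dy":0,"dz":0,"rx":0,"ry":0,"rz":0}]'
python3 -m inch '[{"grip":0.5,"dx":1,"dy":-0.5,"dz":0,"rx":0,"ry":0,"rz":0},{"grip":0.5,"dx":1,"dy":-0.5,"dz":0,"rx":0,"ry":0,"rz":0},{"grip":0.5,"dx":1,"dy":-0.5,"dz":0,"rx":0,"ry":0,"rz":0},{"grip":0.5,"dx":1,"dy":-0.5,"dz":0,"rx":0,"ry":0,"rz":0},{"grip":0.5,"dx":1,"dy":0,"dz":0,"rx":0,"ry":0,"rz":0},{"grip":0.5,"dx":1,"dy":0,"dz":0,"rx":0,"ry":0,"rz":0},{"grip":0.5,"dx":0,"dy":0,"dz":0,"rx":0,"ry":0,"rz":0}]'
cat >> m.py <<'E'
  f=p["frame"][100:320,200:460] if c=="top" else p["frame"][50:270,160:420]
  cv2.imwrite(f"pics/{c}_z%.0f.png"%(100*robot.get_obs()['time']),cv2.resize(f[:,:,::-1],None,fx=2.7,fy=2.7,interpolation=cv2.INTER_CUBIC))
E
python3 m.py; ls pics
```

```text
time: 12.58
tool_pos: [0.4048, 0.2243, 0.1564]
ee_rot: [3.134, -0.005, 1.343]
wrist_force: [0.5, -0.8, 0.9]
width: 0.047
time: 13.45
tool_pos: [0.3886, 0.3884, 0.1571]
ee_rot: [3.132, -0.006, 1.346]
wrist_force: [0.9, 0.0, 0.5]
width: 0.047
d25 [-14.458   9.424   5.   ] r5 [ 0.109 -0.071 -0.014] pos [0.3886 0.3884 0.1571] rot [179.46  -0.36  77.13] F [0.9 0.  0.5] w 0.047 t 13.45
top -12.88 428 [-0.0037  0.0001  0.0034] gaps mm L,R [0.01, 0.33]
side -12.97 185 [-0.0034 -0.      0.0033] gaps mm L,R [0.9, 1.29]
side0.png
side1.png
side2.png
side3.png
side4.png
side_m1048.png
side_m1108.png
side_m1355.png
side_m988.png
side_z1355.png
top0.png
top1.png
top2.png
top4.png
top_m1042.png
top_m1102.png
top_m1350.png
top_m982.png
top_z1350.png
```

View pics/top_z1350.png

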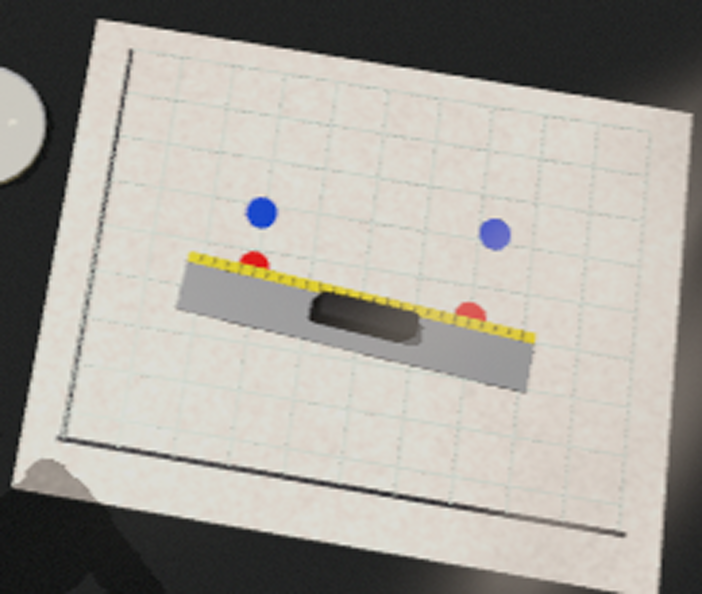

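View pics/side_m1355.png

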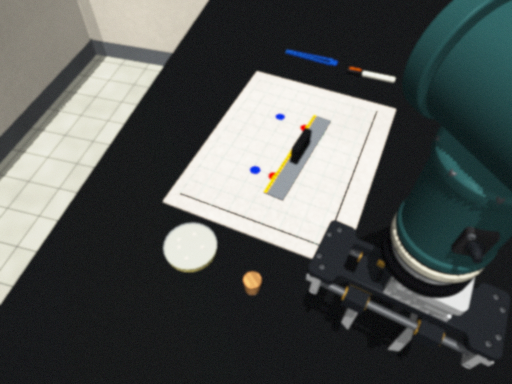

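The edge cuts both red dots in half, at about (254,265) and (470,315) in the enlarged top view. The strip lies flat, the dish hasn't moved, and the gripper is clear, so I'm handing in.

```bash
python3 -c "
from h import *
o=robot.get_obs();print(o['time'],abs(o['qvel']).max())
p=cams.snapshot('side')
for r in spotter.place_of(p,'culture_dish')[:1]: print(at(p,r['pixel'],0))
print(robot.close_job())"
```

```text
13.55 0.015526871537684726
[0.68098929 0.26457515 0.        ]
the job is handed in; nothing more can be done
None
```

I slid the straightedge by its handle until its yellow edge ran across both red dots, let go, backed the gripper well clear and handed the job in at about 13.6 s.

- **Edge position:** after release, the top camera put the edge 0.0 mm (left) and 0.3 mm (right) from the dot centres. The side camera put it 0.9 mm and 1.3 mm short. The two cameras disagree by about 1 mm, within their 2 mm calibration, and both dots are cut roughly in half in the top picture.
- **Lifting:** the strip appears to lie flat. While it was sliding, the tool height stayed within about 0.2 mm and the wrist felt light pressure from the chart, so I saw no sign of lifting. The tool tilted by up to 0.5° for a moment.
- **Culture dish:** it reads within about 3 mm of where it started, which is about the spotter's accuracy. The robot never came near it.
- **Limits:** the highest wrist force in the readings, taken at the end of each move, was about 7 N.

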